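Lock the battery box cover with the wing key

ROBOT

A 7-joint arm with a two-finger parallel gripper is mounted at the origin on a cart in front of the work surface, level with it; the furniture and walls round the work are solid. World frame = base frame: x ahead of the robot, y to its left, z up, the work surface at z = 0. Lengths are in m, angles in rad, forces in N, time in s.
With the tool pointing down it reaches from about 0.4 to 0.925 m from the base axis. Payload 5.6 kg.
Tool frame: the origin (TCP) lies on the centre line of the jaws, within the pads' length; the fingertips stand 11 mm ahead of it and the grasp point (between the pads) lies 8 mm behind it (r.tips_ahead is the distance from the TCP to the fingertips, in m); z points along the fingers, y is the line along which they close (so a half turn about z gives the same grasp; the last joint's range is limited). The gripper opens to 85 mm and grips with 20 to 120 N. Pads are 22 mm wide; open, the fingers measure 114 mm over their backs; the gripper's body (76 mm by 85 mm) begins 54 mm behind the grasp point. The pads swing forward as they close: fully open they stand 13 mm farther back than shut.
Start: joints at [-0.043, 0.468, -0.012, 1.603, 0.006, 1.071, -0.056], TCP at [0.65, -0, 0.242] pointing down, gripper open.
Joint ranges: [-2.53, 2.53], [-0.31, 2.02], [-1.57, 1.55], [0.28, 2.44], [-1.29, 4.43], [0.15, 1.84], [-2.92, 2.92]. Speed limits (rad/s): [2.57, 2.57, 3.14, 3.14, 3.14, 3.14, 3.14].

INTERFACE

Orientations are given as a unit quaternion [w, x, y, z].
In Python, from plant import monitor, cams, r gives the robot as it stands.
- The arm moves only by the shell command python3 -m crank 'ROWS' [FORCE]. ROWS is JSON, a list of rows, each a list of 7 numbers: the closure, from 0 (fully open) to 1 (shut), then the shift along the world's x, y, z scaled (see below), then the turn, a rotation vector about the world's x, y, z scaled (see below). In form: [[hand, x, y, z, rx, ry, rz], ...]. A call has 1 to 10 rows; each row shifts and turns the commanded pose from where the row before left it; what a row does not reach is not made up. The controller multiplies each number of a shift by 0.025 m and each number of a turn by 5 degrees. A row lasts 1/8 s, in which the tool goes at most 62.5 mm and 10.7 degrees, less where a joint would pass 70% of its speed; a pose out of reach is approached as far as the arm can. A call with a number of a shift or a turn outside -1 to 1 is refused whole. A call with a gripper value outside its range is refused whole. The fingers move at their own pace and stop on an object; FORCE is the grip in N (left out, the last holds). Time passes only in rows, so rows that do not move let the fingers close. It gives the time, the measured TCP pose, the force, the opening and the grip force at its end, in the units of the state.
- monitor.get_obs(): the state, without advancing time (a new reading comes with each control period).
- cams.camera(name): name is "scene" or "side" or "wrist"; returns a dict with "color" (480x640x3 uint8, blue, green, red), "camera_matrix" (3x3 intrinsics, pixels), "R" (3x3) and "t" (3): a world point X has camera coordinates R X + t. Camera axes: x right, y down, z forward; pixel columns grow to the right and rows downward; lengths in m; the calibration is good to about 2 mm. A picture is of the moment at which its call begins. There is no depth.
- r.finish_job(): hands the job in; it is judged then, once.
The state is a dict: "time": time; "qpos": joint angles; "joint_velocities": joint speeds; "joint_efforts": joint torques, N m; "eef_pos": TCP position; "tcp_rot": TCP orientation; "wrist_force": force on the tool from outside, world axes, zero at the start; "torque": the same for the moment, N m; "width": finger opening in m; "grip_force": force on a finger pad.
Only numpy, scipy, OpenCV 4.12 (cv2) and the standard library are available. Lean on these libraries where they do the work, as an engineer would, in place of code of your own. Each camera call takes 0.05 s, during which the arm holds its last target. There are 200 camera calls.

TASK

Lock the cover of the grey battery box: take the wing key out of its wooden holder, set its blade in the slot of the quarter-turn fastener, push the fastener in gently against its spring and turn it a quarter turn clockwise to its stop, so that it springs back up locked when you let go. Then put the key back upright in its holder, all the way down, and leave the other things on the bench where they lie.

Things in the scene. Friction and masses are not known exactly. Their poses are not given: they have to be found in the camera images.
- battery_box: grey box 110 x 156 x 60 mm (x, y, z) with an aluminium cover 116 x 162 mm, fixed; origin at its underside's centre, yaw within 0.5 rad. The fastener in its port floats: its centre lies off the port's centre by up to 4.5 mm along box x and 2 to 4.5 mm to one side along y, unmeasured, and stays put until pushed sideways with 3 N or more. The key may press on it with at most 25 N, the fingers not at all
- port (a point): centre of the round port (46 mm across) in the middle of the cover, level with the cover's top face (60 mm above the bench); axes of the box. In it sits a steel fastener head 27 mm across, its flat face 2 mm above the cover, with a straight slot across its centre, open at both ends, 4.5 mm wide (mouth chamfered to 6 mm) and 6 mm deep
- stud (a joint): turn of the fastener, rad, clockwise seen from above: near 0 open, slot along the box's x axis; 1.57 (hard stop) locked, slot along the box's y axis. A bayonet pin blocks the turn between about 0.15 and 1.4 unless the fastener is pushed in by 3 mm or more; between the ends the pin keeps it pushed in. Turning takes about 0.1 N m
- plunger (a joint): how far the fastener is pushed in, m: 0 up, 0.006 at its bottom stop. A spring pushes it up: about 4 N to start, 6.5 N at 3 mm, 9 N at 6 mm. It springs back to 0 at both ends of the turn when released
- wing_key: wing key, 90 mm tall, about 70 g, blade down in the holder; origin at the middle of the blade's tip, z up. Steel blade 14 mm wide (key x), 3 mm thick (key y), 14 mm long; above it a round shank 11 mm across; then, 40 to 90 mm above the tip, a flat black handle 36 mm (key x) x 18 mm (key y), to be gripped across its 18 mm. Same after a half turn
- holder: wooden block 70 x 110 x 50 mm (x, y, z), fixed to the bench, origin at the centre of its underside, any yaw within about 0.5 rad
- keyhole (a point): centre of the mouth of the key's hole in the holder's top, 50 mm above the bench, axes of the holder. Hole 19 mm (holder x) x 15 mm (holder y), right through, mouth chamfered by 3 mm. The key's blade lies along holder x; with the key home the handle's underside rests on the block and the blade's tip is 10 mm above the bench
- tape_measure: yellow tape measure, 35 x 70 x 64 mm, loose, between the holder and the box; to be left alone. Origin at the centre of its underside
- screwdriver_yellow: screwdriver with yellow handle, 170 mm long, 24 mm high, loose; to be left alone. Origin at its middle, underside
There are look-alikes about, which are no part of the job. Of the things that look like the wing_key, the middle-sized one is meant.

How it is judged:
On the way:
1. the fastener is turned to its locked end by the key (value of joint stud above 1.36 rad and contact force between wing_key and battery_box above 0.3 N).
At the end, for the whole second after the job is handed in: the fastener is turned at least 1.36 rad (stop at 1.57) and has sprung back up to within 1.5 mm; the key stands at rest in its holder, upright within 0.12 rad, its tip within 8 mm of the keyhole's centre line and less than 14 mm above the bench (value of joint stud above 1.36 rad and value of joint plunger below 0.0015 m and horizontal distance between wing_key and keyhole below 0.008 m and height (world z) of wing_key below 0.014 m and angle between wing_key's own z axis and vertical below 0.12 rad and linear speed of wing_key below 0.02 m/s); the robot touches nothing.
It fails at once if the key is forced on the fastener or box with more than 25 N (contact force between wing_key and battery_box above 25 N).
It fails at once if the fingers press on the box or fastener with more than 4 N (contact force between the fingers and battery_box above 4 N).
It fails at once if the tape measure or the screwdriver is moved by more than 20 mm (distance of any of tape_measure, screwdriver_yellow from where it was at the start of the episode above 0.02 m).
It also fails if it takes over 72 s, if anything falls off the work surface, if the arm or the gripper's body presses on something with over 40 N, if the wrist force passes 120 N, or if a joint passes its speed limit or range.

## Working session

There is one attempt and no reset: what is moved stays moved. The work goes in short steps, Python scripts to look and compute and a shell command to move; the robot and the scene stay as the last step left them, time stands still between calls to the robot, and variables do not carry over. Pictures are saved under pics/ and viewed, at most 10 in all, crops included, and the job is handed in when it is done.

```bash
ls; mkdir -p pics
python3 - <<'E'
from plant import monitor,cams,r
import cv2
for n in("scene","side","wrist"):
    c=cams.camera(n); cv2.imwrite(f"pics/{n}0.png",c["color"]); print(n,c["camera_matrix"].tolist(),c["R"].round(4).tolist(),c["t"].round(4).tolist())
o=monitor.get_obs(); print(o)
E
```

```text
pics
scene [[481.6478589790287, 0.0, 318.58328670668095], [0.0, 481.6478589790287, 240.09484659521627], [0.0, 0.0, 1.0]] [[-0.7725, -0.6349, 0.0102], [-0.2958, 0.3456, -0.8906], [0.5619, -0.691, -0.4548]] [0.4533, 0.1494, 0.9118]
side [[522.3173686065381, 0.0, 309.43338647257855], [0.0, 522.3173686065381, 238.78756858130393], [0.0, 0.0, 1.0]] [[0.9961, -0.0875, -0.0092], [-0.066, -0.6741, -0.7357], [0.0582, 0.7335, -0.6772]] [-0.4339, 0.1651, 1.001]
wrist [[354.19477239785, 0.0, 322.19654634101676], [0.0, 354.19477239785, 238.31628614721723], [0.0, 0.0, 1.0]] [[1.0, 0.0003, -0.001], [0.0007, -0.9481, 0.3179], [-0.0008, -0.3179, -0.9481]] [-0.6507, -0.0415, 0.38]
{'time': 0.15, 'qpos': array([-0.04298741,  0.46822377, -0.01161195,  1.60340976,  0.00598415,
        1.07145059, -0.0562932 ]), 'joint_velocities': array([ 1.74864189e-03, -1.04028718e-03, -3.63439626e-05, -1.78070929e-03,
        2.29811843e-04, -1.90332954e-05,  2.90342592e-04]), 'joint_efforts': array([ 7.85188859e-04, -5.32791960e+01,  2.14623066e-02, -2.51555961e+01,
        1.13295941e-02,  5.56105006e-03, -3.78186076e-05]), 'eef_pos': array([ 6.49569115e-01, -6.05094022e-05,  2.41526397e-01]), 'tcp_rot': array([-4.81973385e-04,  7.07131458e-01,  7.07081728e-01, -5.46158249e-04]), 'wrist_force': array([ 1.06163916, -0.99680889,  0.60535967]), 'torque': array([0.01634955, 0.01778797, 0.03134541]), 'grip_force': 0.0, 'width': 0.08538590104233768}
```

View pics/scene0.png

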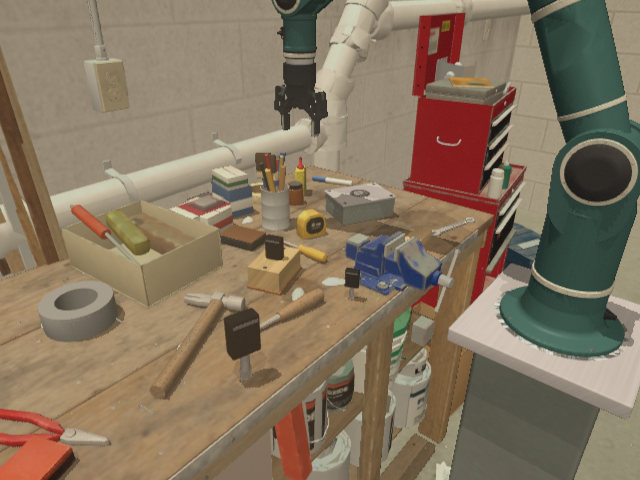

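View pics/side0.png

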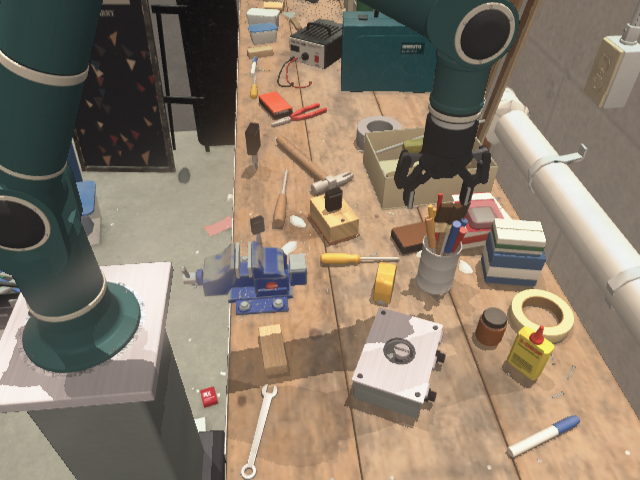

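Three things look like the wing key. In the scene view the large one stands at (242,335), one is in the wooden holder at (273,245), and a small one is at (352,278). The middle-sized one, in the holder, fits the description. I'll confirm it in a crop next.

```bash
cat > h.py <<'E'
import numpy as np,cv2
from plant import monitor,cams,r
def ray(c,p,z):
    K,R,t=c["camera_matrix"],np.array(c["R"]),np.array(c["t"])
    d=R.T@np.linalg.inv(K)@np.array([p[0],p[1],1.]); o=-R.T@t
    return o+d*(z-o[2])/d[2]
def proj(c,X):
    q=c["camera_matrix"]@(np.array(c["R"])@np.array(X)+np.array(c["t"])); return q[:2]/q[2]
E
python3 - <<'E'
from h import *
s=cams.camera("side")
im=s["color"]
a=cv2.resize(im[170:260,230:370],None,fx=4,fy=4,interpolation=2)   # 560x360
b=cv2.resize(im[300:420,340:455],None,fx=2.08,fy=3,interpolation=2)
c=np.zeros((360,800,3),np.uint8);c[:,:560]=a;c[:,560:560+b.shape[1]]=b[:,:240]
cv2.imwrite("pics/crop1.png",c)
for p in[(333,215),(357,235),(310,210)]:print(ray(s,p,.05).round(3))
# cover: bright low-saturation in box region
hsv=cv2.cvtColor(im,cv2.COLOR_BGR2HSV)
def blob(m,box):
    x0,y0,x1,y1=box;mm=np.zeros_like(m);mm[y0:y1,x0:x1]=m[y0:y1,x0:x1]
    mm=cv2.morphologyEx(mm,cv2.MORPH_OPEN,np.ones((3,3)))
    k=max(cv2.findContours(mm,0,2)[0],key=cv2.contourArea);return k
k=blob(cv2.inRange(hsv,(0,0,150),(180,60,255)),(340,295,460,420))
h=cv2.convexHull(k);P=np.array([ray(s,p,.06)[:2] for p in h[:,0]],np.float32)
print("cover",cv2.minAreaRect(P),cv2.minAreaRect(h))
k=blob(cv2.inRange(hsv,(15,60,150),(30,200,255)),(300,185,370,250))
h=cv2.convexHull(k);P=np.array([ray(s,p,.05)[:2] for p in h[:,0]],np.float32)
print("holder",cv2.minAreaRect(P),cv2.approxPolyDP(h,2,True)[:,0].tolist())
cv2.imwrite("pics/w0.png",cams.camera("wrist")["color"])
E
```

```text
[0.508 0.219 0.05 ]
[0.55  0.148 0.05 ]
[0.459 0.241 0.05 ]
cover ((0.5751203298568726, -0.15713295340538025), (0.16395524144172668, 0.11997470259666443), 63.55983352661133) ((400.0085754394531, 353.22369384765625), (76.57832336425781, 81.0009765625), 18.034286499023438)
holder ((0.5238279104232788, 0.23435425758361816), (0.1682499200105667, 0.13029839098453522), 85.68756103515625) [[364, 235], [330, 227], [310, 198], [348, 188], [365, 187], [368, 210]]
```

View pics/crop1.png

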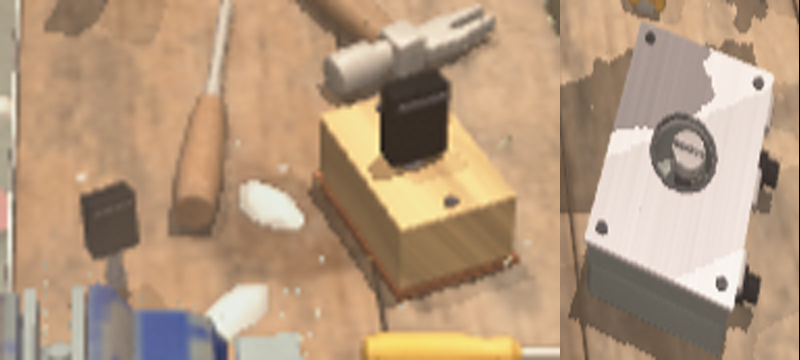

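View pics/w0.png

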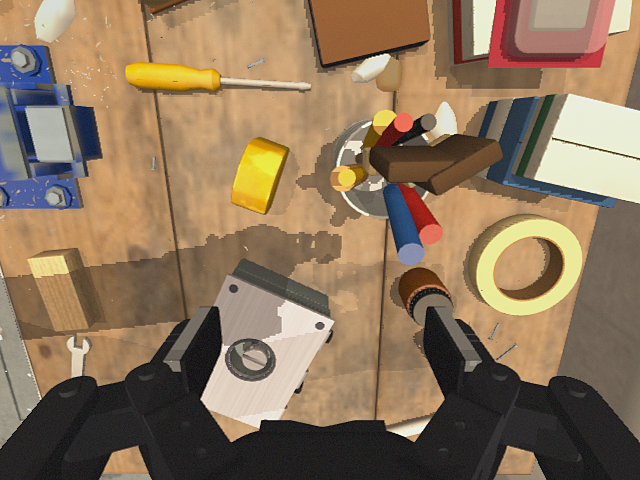

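The crop confirms the middle key standing in the holder, with its handle at about (334,200) in the side view. The small key is at (257,224). The wrist view shows the box with its fastener at (250,360) and the tape measure at (260,175). Next I'll work out the holder's pose.

Run:
```python
from h import *
s=cams.camera("side");c=cams.camera("scene");w=cams.camera("wrist")
L,F,Rr=[ray(s,p,.05)[:2] for p in[(310,201),(330,228),(359.3,220)]]
print(L,F,Rr,np.linalg.norm(L-F),np.linalg.norm(F-Rr),"ctr",(L+Rr)/2,"yaw deg",np.degrees(np.arctan2(*(Rr-F)[::-1])),np.degrees(np.arctan2(*(L-F)[::-1])))
# handle by two views: dark blob centre
for n,cc,b in(("side",s,(318,180,348,212)),("scene",c,(262,232,286,262))):
    x0,y0,x1,y1=b;m=cv2.inRange(cc["color"],(0,0,0),(55,55,55));q=np.zeros_like(m);q[y0:y1,x0:x1]=m[y0:y1,x0:x1]
    M=cv2.moments(q,True);p=(M["m10"]/M["m00"],M["m01"]/M["m00"]);print(n,p,M["m00"],ray(cc,p,.075))
print("tape",ray(w,(268,165),.06),"box port",ray(w,(250,360),.06), "cam", -np.array(w["R"]).T@w["t"])
print("screwdriver",ray(w,(135,75),.02),ray(w,(308,86),.01))
```

```text
[0.46138399 0.27332537] [0.49603301 0.17620584] [0.562939   0.19621239] 0.10311527099209591 0.06983318553956094 ctr [0.5121615  0.23476888] yaw deg 16.64797431296776 109.63471315977128
side (333.0840336134454, 203.35294117647058) 119.0 [0.50856105 0.22871284 0.075     ]Traceback (most recent call last):
  File "<stdin>", line 8, in <module>
ZeroDivisionError: float division by zero
```

```bash
python3 -m crank '[[0,-0.55,0.93,0,0,0,1],[0,-0.55,0.93,0,0,0,1],[0,-0.55,0.93,0,0,0,1],[0,-0.55,0.93,0,0,0,1],[0,-0.55,0.93,0,0,0,1],[0,-0.55,0.93,0,0,0,1],[0,-0.55,0.93,0,0,0,1],[0,-0.55,0.93,0,0,0,1],[0,-0.55,0.93,0,0,0,1],[0,-0.55,0.93,0,0,0,1]]' 40; python3 -m crank '[[0,0,0,0,0,0,1],[0,0,0,0,0,0,1],[0,0,0,0,0,0,1],[0,0,0,0,0,0,1],[0,0,0,0,0,0,1],[0,0,0,0,0,0,1],[0,0,0,0,0,0,1],[0,0,0,0,0,0,1],[0,0,0,0,0,0,1],[0,0,0,0,0,0,1]]';python3 -m crank '[[0,0,0,0,0,0,0.8],[0,0,0,0,0,0,0.8],[0,0,0,0,0,0,0],[0,0,0,0,0,0,0]]'
python3 - <<'E'
from h import *
w=cams.camera("wrist");im=w["color"];cv2.imwrite("pics/w1.png",im)
np.savez("w1.npz",**{k:np.array(v) for k,v in w.items()})
from scipy.spatial.transform import Rotation as Ro
o=monitor.get_obs();q=o["tcp_rot"];y=Ro.from_quat(np.r_[q[1:],q[0]]).as_matrix()
print(o["eef_pos"],np.degrees(np.arctan2(y[1,1],y[0,1])),y[:,2],o["qpos"])
E
```

```text
time: 1.65
eef_pos: [0.5116, 0.234, 0.2423]
tcp_rot: [0.0, 0.339, 0.941, 0.0]
wrist_force: [0.3, -0.5, 0.3]
width: 0.0853
grip_force: 0.0
time: 2.9
eef_pos: [0.5121, 0.2333, 0.2422]
tcp_rot: [0.0, -0.09, 0.996, 0.0]
wrist_force: [-0.1, -0.0, 1.1]
width: 0.0853
grip_force: 0.0
time: 3.4
eef_pos: [0.5123, 0.2328, 0.2423]
tcp_rot: [0.0, -0.156, 0.988, 0.0]
wrist_force: [0.3, 1.1, 0.2]
width: 0.0856
grip_force: 0.0
[0.51237364 0.23269942 0.24225655] 107.99342344908807 [-2.07050950e-06 -2.00535387e-05 -1.00000000e+00] [-0.10776863  0.3691975  -0.47148947  1.79586521  0.19332315  1.0221777
  1.23148252]
```

View pics/w1.png

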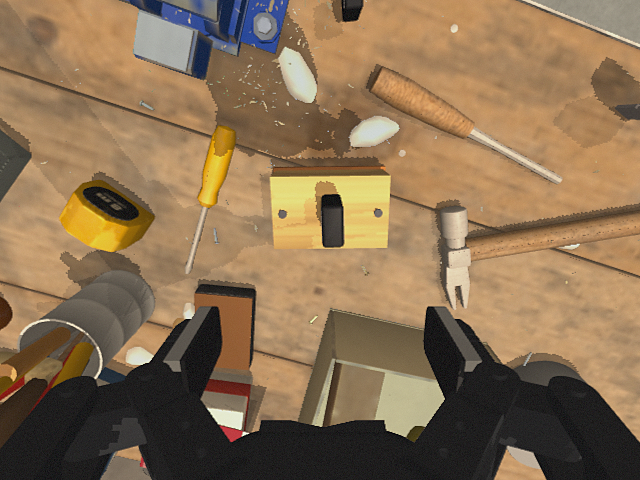

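The wrist view shows the holder top's corners at about (272,177), (390,175), (388,247) and (274,248). The key handle is at (332,220) and everything is well aligned with the tool. I'll compute the offset next.

Run:
```python
from h import *
w=dict(np.load("w1.npz"));im=w["color"];o=monitor.get_obs()
h=cv2.cvtColor(im,cv2.COLOR_BGR2HSV)
m=cv2.inRange(h,(18,70,150),(30,255,255));m[:160]=0;m[255:]=0;m[:,:255]=0;m[:,400:]=0
m=cv2.morphologyEx(m,cv2.MORPH_OPEN,np.ones((3,3)))
k=max(cv2.findContours(m,0,2)[0],key=cv2.contourArea);P=np.array([ray(w,p,.05)[:2] for p in k[:,0]],np.float32)
print("holder",cv2.minAreaRect(P))
d=cv2.inRange(im,(0,0,0),(60,60,60));d[:188]=0;d[255:]=0;d[:,:310]=0;d[:,355:]=0
k=max(cv2.findContours(d,0,2)[0],key=cv2.contourArea);print(cv2.boundingRect(k),cv2.approxPolyDP(k,2,True)[:,0].tolist())
x,y,ww,hh=cv2.boundingRect(k)
c=(x+ww/2)
yy=[ray(w,(c,v),.1) for v in(y,y+hh)];print(yy, o["eef_pos"])
cv2.imwrite("pics/k1.png",cv2.resize(im[160:260,260:400],None,fx=5,fy=5,interpolation=2))
```

```text
holder ((0.5131359696388245, 0.24007827043533325), (0.0704372376203537, 0.11082073301076889), 18.736326217651367)
(321, 194, 23, 53) [[337, 194], [322, 196], [322, 235], [325, 246], [339, 246], [343, 242], [342, 206]]
[array([0.48599723, 0.23226907, 0.1       ]), array([0.52776983, 0.24628604, 0.1       ])] [0.51237364 0.23269942 0.24225655]
```

View pics/k1.png

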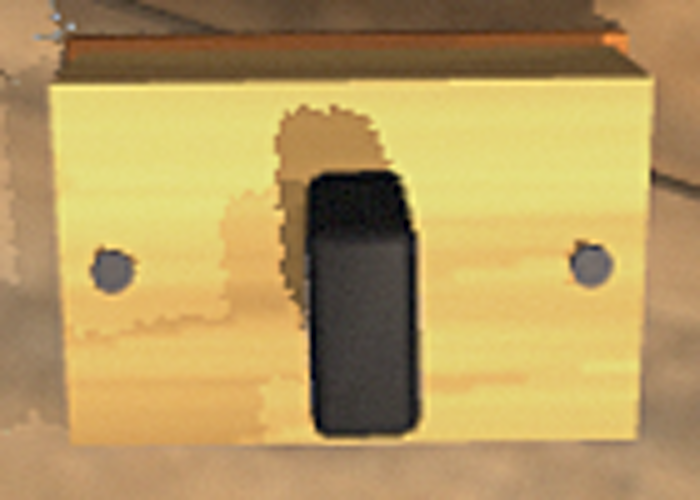

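The handle's top face spans columns 322–343.6 and rows 207–247, so its centre is at (333,227.4).

Run:
```python
from h import *
w=dict(np.load("w1.npz"));o=monitor.get_obs()
C=[ray(w,p,.1) for p in[(322,207.4),(343.3,207.4),(343.8,247.4),(322.6,247.4)]]
print([np.linalg.norm(C[i]-C[i-1]).round(4) for i in range(4)])
k=np.mean(C,0);print(k,(k-o["eef_pos"])/.025)
H=np.array([.51314,.24008]);a=np.radians(18.7);print("in holder frame",np.array([[np.cos(a),np.sin(a)],[-np.sin(a),np.cos(a)]])@(k[:2]-H))
```

```text
[np.float64(0.0337), np.float64(0.0169), np.float64(0.0337), np.float64(0.0174)]
[0.51203085 0.24137036 0.1       ] [-0.01371184  0.3468377  -5.69026192]
in holder frame [-0.00063689  0.00157785]
```

```bash
python3 -m crank '[[0,0,0.33,-0.9,0,0,0.14],[0,0,0,-1,0,0,0],[0,0,0,-1,0,0,0],[0,0,0,-1,0,0,0],[0,0,0,-1,0,0,0],[0,0,0,-1,0,0,0],[0,0,0,-0.5,0,0,0],[0,0,0,-0.5,0,0,0],[0,0,0,0,0,0,0]]' 40; python3 -m crank '[[0.5,0,0,0,0,0,0],[0.7,0,0,0,0,0,0],[1,0,0,0,0,0,0],[1,0,0,0,0,0,0],[1,0,0,0,0,0,0],[1,0,0,0,0,0,0],[1,0,0,0,0,0,0],[1,0,0,0,0,0,0]]' 60
```

```text
time: 4.58
eef_pos: [0.5122, 0.2406, 0.0693]
tcp_rot: [-0.0, -0.162, 0.987, -0.0]
wrist_force: [-0.2, 0.8, -0.2]
width: 0.0855
grip_force: 0.0
time: 5.58
eef_pos: [0.5128, 0.2408, 0.0702]
tcp_rot: [0.0, -0.162, 0.987, 0.0]
wrist_force: [-0.2, -0.8, 5.3]
width: 0.0174
grip_force: 58.7
```

```bash
python3 -m crank '[[1,0,0,0.4,0,0,0],[1,0,0,0.8,0,0,0],[1,0,0,1,0,0,0],[1,0,0,1,0,0,0],[1,0,0,1,0,0,0],[1,0,0,1,0,0,0],[1,0,0,0.4,0,0,0],[1,0,0,0,0,0,0]]'; python3 -m crank '[[1,0.15,-1,0,0,0,-0.5],[1,0.15,-1,0,0,0,-0.5],[1,0.15,-1,0,0,0,-0.5],[1,0.15,-1,0,0,0,-0.5],[1,0.15,-1,0,0,0,-0.5],[1,0.15,-1,0,0,0,-0.5],[1,0.15,-1,0,0,0,-0.5],[1,0.15,-1,0,0,0,-0.5],[1,0.15,-1,0,0,0,-0.5],[1,0.15,-1,0,0,0,-0.5]]';python3 -m crank '[[1,0.16,-1,0,0,0,-0.7],[1,0.16,-1,0,0,0,-0.7],[1,0.16,-1,0,0,0,-0.7],[1,0.16,-1,0,0,0,-0.7],[1,0.16,-1,0,0,0,-0.7],[1,0.16,-0.9,0,0,0,-0.5],[1,0,0,0,0,0,0],[1,0,0,0,0,0,0]]'
python3 - <<'E'
from h import *
w=cams.camera("wrist");im=w["color"];cv2.imwrite("pics/w2.png",im)
np.savez("w2.npz",**{k:np.array(v) for k,v in w.items()})
print(monitor.get_obs()["eef_pos"],monitor.get_obs()["qpos"])
E
```

```text
time: 6.58
eef_pos: [0.5126, 0.2408, 0.2106]
tcp_rot: [0.001, -0.162, 0.987, 0.0]
wrist_force: [0.7, -0.6, -1.4]
width: 0.0174
grip_force: 58.5
time: 7.82
eef_pos: [0.5502, -0.0109, 0.2098]
tcp_rot: [0.0, 0.056, 0.998, 0.0]
wrist_force: [0.2, -0.8, -0.7]
width: 0.0174
grip_force: 58.5
time: 8.82
eef_pos: [0.574, -0.1558, 0.2096]
tcp_rot: [-0.0, 0.227, 0.974, 0.0]
wrist_force: [-0.3, -0.5, -0.7]
width: 0.0172
grip_force: 58.5
[ 0.57402219 -0.1554203   0.20972253] [ 0.34632855  0.42035051 -0.17731321  1.76403003  0.08657322  0.96517275
  1.24834831]
```

View pics/w2.png

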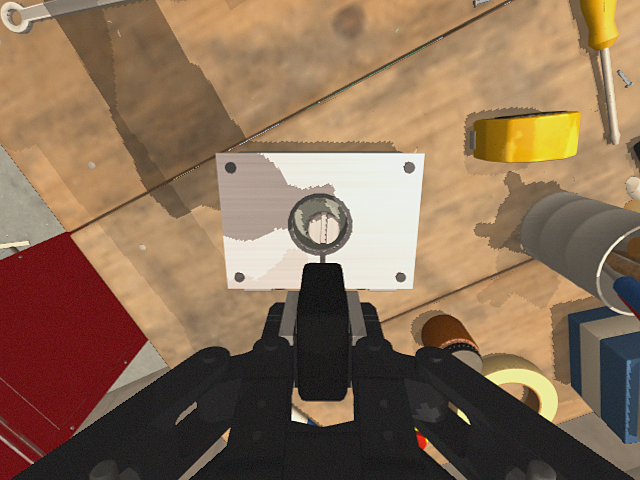

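The wrist view shows the cover aligned with the tool, the port ring at about (320,223) and the head at about (324,229). The key handle is at columns 299–345. I'll take an enlarged crop of the head.

Run:
```python
from h import *
w=dict(np.load("w2.npz"));im=w["color"];o=monitor.get_obs()
cv2.imwrite("pics/f2.png",cv2.resize(im[185:270,280:365],None,fx=7,fy=7,interpolation=2))
g=cv2.cvtColor(im,cv2.COLOR_BGR2HSV)
m=cv2.inRange(g,(0,0,130),(180,70,255));m[:140]=0;m[300:]=0;m[:,:200]=0;m[:,440:]=0
k=max(cv2.findContours(m,0,2)[0],key=cv2.contourArea);print(cv2.minAreaRect(k));P=np.array([ray(w,p,.06)[:2] for p in cv2.convexHull(k)[:,0]],np.float32)
print("cover",cv2.minAreaRect(P));T=o["eef_pos"]
print("tip proj",proj(w,T-[0,0,.06]),"top-of-handle proj",proj(w,T+[0,0,.03]),"TCP",proj(w,T))
for p in[(320,223),(324,229)]:print(ray(w,p,.062))
```

```text
((319.8413391113281, 221.4254150390625), (137.9027862548828, 209.00238037109375), 89.71208190917969)
cover ((0.5756040811538696, -0.15802909433841705), (0.16257376968860626, 0.11837553977966309), 63.78435134887695)
tip proj [321.47008149 264.57579936] top-of-handle proj [320.94286997 366.1161722 ] TCP [321.18525228 319.43359973]
[ 0.57333723 -0.15662186  0.062     ]
[ 0.57939674 -0.15594435  0.062     ]
```

View pics/f2.png

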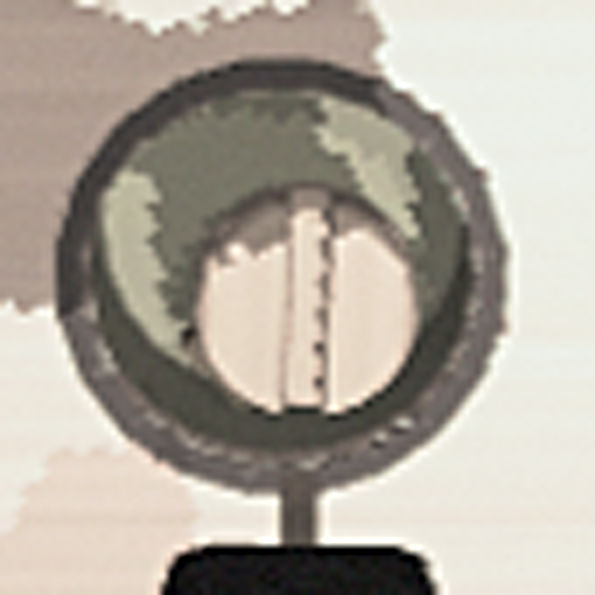

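The crop shows the head centred at (323.9,228) with its slot centred on column 323.8. The blade is visible at column 322.7, its far edge at row ~253. I'll use the blade itself to correct the calibration.

Run:
```python
from h import *
w=dict(np.load("w2.npz"));o=monitor.get_obs();T=o["eef_pos"]
from scipy.spatial.transform import Rotation as Ro
q=o["tcp_rot"];Y=Ro.from_quat(np.r_[q[1:],q[0]]).as_matrix();X,Yv=Y[:,0],Y[:,1];print(X,Yv,np.degrees(np.arctan2(Yv[1],Yv[0])))
tip=T-[0,0,.06];print("far edge",proj(w,tip+.007*X),"near",proj(w,tip-.007*X))
for b in(.8,1.2):
  P=ray(w,(323.85-b,227.9),.062);d=P-T;print(P,"along toolx",d@X,"tooly",d@Yv)
# slot centre line
for p in[(280+310/7,185+210/7),(280+305/7,185+400/7)]:
  P=ray(w,p,.062);print(P)
```

```text
[-8.97280756e-01  4.41459981e-01  5.74505186e-04] [4.41460319e-01 8.97280445e-01 7.68258340e-04] 63.802899254563776
far edge [321.45786701 253.37771759] near [321.48203637 275.53587573]
[ 0.57820198 -0.15622908  0.062     ] along toolx -0.004192358832089467 tooly 0.0010060300316997604
[ 0.57805658 -0.15652437  0.062     ] along toolx -0.004192247793316251 tooly 0.0006768801738013863
[ 0.56881735 -0.15049708  0.062     ]
[ 0.58952467 -0.16130955  0.062     ]
```

```bash
python3 -m crank '[[1,0.166,-0.044,-0.8,0,0,0],[1,0,0,-0.8,0,0,0],[1,0,0,-0.7,0,0,0],[1,0,0,-0.5,0,0,0],[1,0,0,-0.3,0,0,0],[1,0,0,0,0,0,0],[1,0,0,0,0,0,0]]'
python3 - <<'E'
from h import *
w=cams.camera("wrist");im=w["color"]
np.savez("w3.npz",**{k:np.array(v) for k,v in w.items()})
T=np.mean([monitor.get_obs()["eef_pos"] for _ in range(5)],0);print(T,proj(w,T-[0,0,.06]))
cv2.imwrite("pics/f3.png",cv2.resize(im[185:285,270:375],None,fx=6,fy=6,interpolation=2))
E
```

```text
time: 9.75
eef_pos: [0.5786, -0.158, 0.1329]
tcp_rot: [0.001, 0.228, 0.974, 0.0]
wrist_force: [0.2, 0.3, 0.5]
width: 0.0172
grip_force: 58.5
[ 0.57866663 -0.15799227  0.13301719] [320.92963148 264.72466759]
```

View pics/f3.png

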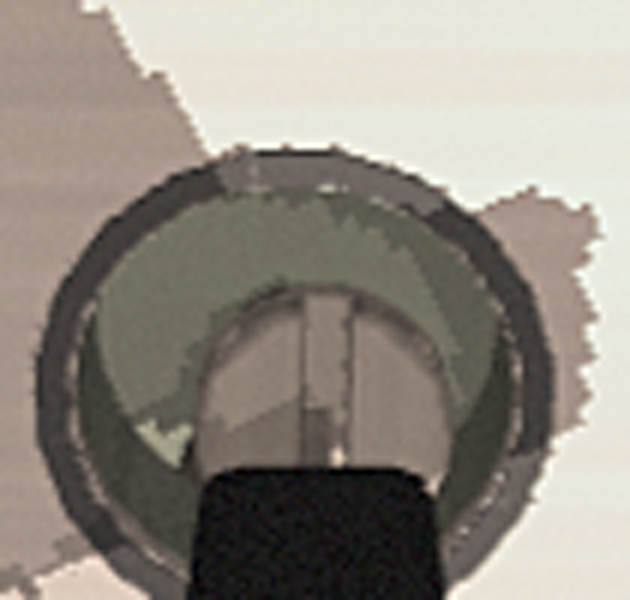

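The crop shows the blade at column 322.9 just left of the slot's centre at 324.6. The head's far edge is at row 232.5. So the tool needs about +1 mm along its own y.

Run:
```python
from h import *
w=dict(np.load("w3.npz"));T=np.array([.57865,-.158,.133]);X=np.array([-.8973,.4415,0]);Y=np.array([.4415,.8973,0])
for r_ in(.0125,.0135):
  P=ray(w,(324.5-1.4,232.5),.062)-r_*X;d=P-T;print(P,d@X,d@Y)
for z in(.06,):
  a=ray(w,(270+38/6,185+390/6),z);b=ray(w,(270+552/6,185+390/6),z);print("ring width",np.linalg.norm(a-b),((a+b)/2-T)@Y)
```

```text
[ 0.5758779  -0.15517198  0.062     ] 0.0037359762039093332 0.0013137049390924505
[ 0.5767752  -0.15561348  0.062     ] 0.0027359066639093374 0.0013137049390924355
ring width 0.05270312469063622 -0.0011117270541506365
```

Run:
```python
from h import *
X=np.array([-.8973,.4415,0]);Y=np.array([.4415,.8973,0])
w=dict(np.load("w2.npz"));T=np.array([.57402,-.1556,.2097])
for n,row in(("top",211.9),("bot",243.9)):
  P=ray(w,(322.7,row),.062);print(n,(P-T)@X,P)
for n,row in(("ringtop",185+58/7),("ringbot",185+492/7)):
  P=ray(w,(320,row),.06);print(n,(P-T)@X)
w3=dict(np.load("w3.npz"));T3=np.array([.57865,-.158,.133])
for n,row in(("ringtop",185+150/6),("top",232.5)):
  P=ray(w3,(320,row),.06);print(n,(P-T3)@X,P)
def face(im,y0,y1,x):  # vertical profile beside the slot
  return [int(v) for v in im[y0:y1,x-1:x+1].mean((1,2))]
print(face(w["color"],206,250,316),face(w["color"],206,250,331))
print(face(w3["color"],226,264,312),face(w3["color"],226,264,338))
```

```text
top 0.009514742946864569 [ 0.56592105 -0.15050927  0.062     ]
bot -0.017986242151545727 [ 0.59059744 -0.16264713  0.062     ]
ringtop 0.024382280622863576
ringbot -0.028954475710126812
ringtop 0.029590059966730444 [ 0.55187525 -0.14539507  0.06      ]
top 0.015602857295636713 [ 0.56440394 -0.15161299  0.06      ]
[114, 113, 111, 113, 113, 114, 97, 78, 78, 99, 114, 130, 137, 131, 146, 191, 219, 215, 214, 214, 214, 214, 214, 213, 213, 213, 213, 212, 213, 211, 212, 212, 212, 213, 217, 220, 155, 60, 71, 73, 75, 74, 73, 97] [179, 180, 180, 159, 157, 118, 113, 77, 84, 110, 129, 158, 233, 222, 217, 217, 216, 217, 215, 217, 214, 216, 215, 216, 215, 216, 214, 214, 214, 213, 214, 213, 212, 213, 216, 225, 204, 53, 64, 69, 66, 90, 110, 112]
[109, 108, 108, 109, 107, 108, 108, 94, 83, 65, 70, 74, 78, 87, 91, 104, 119, 128, 133, 132, 131, 130, 129, 131, 130, 128, 132, 129, 125, 105, 107, 106, 108, 108, 110, 110, 85, 12] [97, 108, 106, 108, 107, 108, 107, 107, 107, 110, 108, 95, 83, 73, 80, 91, 98, 112, 121, 129, 131, 131, 129, 130, 130, 129, 128, 130, 129, 131, 130, 131, 130, 128, 129, 133, 132, 89]
```

```bash
python3 -m crank '[[1,0,0.046,0,0,0,0],[1,0,0,-0.1,0,0,0],[1,0,0,-0.1,0,0,0],[1,0,0,-0.1,0,0,0],[1,0,0,-0.05,0,0,0],[1,0,0,0,0,0,0]]'; python3 -m crank '[[1,0,0,-0.05,0,0,0],[1,0,0,-0.05,0,0,0],[1,0,0,0,0,0,0]]'
python3 - <<'E'
from h import *
w=cams.camera("wrist");im=w["color"]
np.savez("w4.npz",**{k:np.array(v) for k,v in w.items()})
cv2.imwrite("pics/f4.png",cv2.resize(im[205:285,270:375],None,fx=6,fy=6,interpolation=2))
E
```

```text
time: 10.55
eef_pos: [0.5781, -0.1567, 0.1234]
tcp_rot: [-0.0, 0.228, 0.974, 0.0]
wrist_force: [0.6, 0.0, -0.3]
width: 0.0176
grip_force: 58.5
time: 10.92
eef_pos: [0.5781, -0.1568, 0.121]
tcp_rot: [-0.0, 0.228, 0.974, 0.0]
wrist_force: [-0.1, -0.5, -0.4]
width: 0.0173
grip_force: 58.5
```

View pics/f4.png

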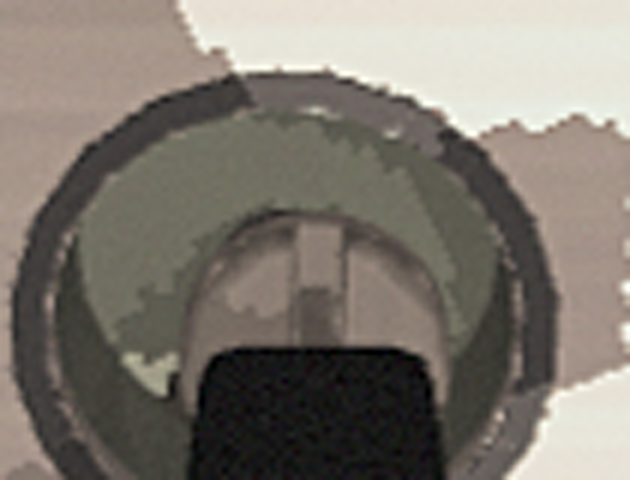

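The blade is now centred in the slot to about 0.3 mm: blade at column 323.2, slot centre at 323.7. I'll lower it gently.

```bash
python3 -m crank '[[1,0.005,0.01,-0.05,0,0,0],[1,0,0,-0.05,0,0,0],[1,0,0,0,0,0,0]]'; python3 -m crank '[[1,0,0,-0.05,0,0,0],[1,0,0,-0.05,0,0,0],[1,0,0,0,0,0,0]]';python3 -m crank '[[1,0,0,-0.04,0,0,0],[1,0,0,0,0,0,0]]'
```

```text
time: 11.35
eef_pos: [0.5782, -0.1565, 0.1184]
tcp_rot: [-0.0, 0.228, 0.974, 0.0]
wrist_force: [0.4, -0.2, -1.5]
width: 0.017
grip_force: 58.5
time: 11.72
eef_pos: [0.5783, -0.1565, 0.1162]
tcp_rot: [0.0, 0.228, 0.974, -0.0]
wrist_force: [0.7, -0.1, -0.2]
width: 0.0172
grip_force: 58.7
time: 11.98
eef_pos: [0.5784, -0.1565, 0.1153]
tcp_rot: [0.0, 0.228, 0.974, 0.0]
wrist_force: [-0.3, 0.1, 3.1]
width: 0.0175
grip_force: 58.9
```

```bash
python3 -m crank '[[1,0,0,-0.05,0,0,0],[1,0,0,-0.05,0,0,0],[1,0,0,0,0,0,0]]'; python3 -m crank '[[1,0,0,-0.05,0,0,0],[1,0,0,-0.03,0,0,0],[1,0,0,0,0,0,0]]'
```

```text
time: 12.35
eef_pos: [0.5784, -0.1565, 0.1127]
tcp_rot: [0.0, 0.228, 0.974, 0.0]
wrist_force: [-1.2, -0.8, 4.9]
width: 0.017
grip_force: 59.1
time: 12.72
eef_pos: [0.5785, -0.1565, 0.1109]
tcp_rot: [0.0, 0.228, 0.974, -0.0]
wrist_force: [-1.1, 0.2, 6.6]
width: 0.0177
grip_force: 59.3
```

```bash
python3 -m crank '[[1,0,0,-0.045,0,0,0],[1,0,0,0,0,0,-0.5],[1,0,0,0,0,0,-0.5],[1,0,0,0,0,0,-0.7],[1,0,0,0,0,0,-0.7],[1,0,0,0,0,0,-0.7],[1,0,0,0,0,0,0]]'; python3 -c "
from plant import monitor
o=monitor.get_obs();print(o['torque'],o['wrist_force'])"
```

```text
time: 13.6
eef_pos: [0.5787, -0.1573, 0.1101]
tcp_rot: [0.001, 0.357, 0.934, -0.0]
wrist_force: [-1.7, -1.2, 7.0]
width: 0.0176
grip_force: 59.6
[-0.32286335  0.43559667  0.0375973 ] [-1.67680874 -1.16441878  6.99146779]
```

```bash
python3 -m crank '[[1,0,0,0,0,0,-0.7],[1,0,0,0,0,0,-0.7],[1,0,0,0,0,0,-0.7],[1,0,0,0,0,0,-0.7],[1,0,0,0,0,0,-0.7],[1,0,0,0,0,0,-0.7],[1,0,0,0,0,0,-0.7],[1,0,0,0,0,0,-0.7],[1,0,0,0,0,0,0]]'; python3 -c "
from plant import monitor
o=monitor.get_obs();print(o['torque'],o['wrist_force'])";  python3 -m crank '[[1,0,0,0,0,0,-0.7],[1,0,0,0,0,0,-0.7],[1,0,0,0,0,0,-0.7],[1,0,0,0,0,0,-0.7],[1,0,0,0,0,0,-0.7],[1,0,0,0,0,0,-0.7],[1,0,0,0,0,0,-0.7],[1,0,0,0,0,0,-0.7],[1,0,0,0,0,0,-0.7],[1,0,0,0,0,0,0]]'; python3 -c "
from plant import monitor
o=monitor.get_obs();print(o['torque'],o['wrist_force'])"
```

```text
time: 14.72
eef_pos: [0.5783, -0.1575, 0.11]
tcp_rot: [0.001, 0.573, 0.82, -0.001]
wrist_force: [-2.0, -1.3, 6.3]
width: 0.0172
grip_force: 59.6
[-0.3748659   0.56111992  0.04967919] [-1.97172853 -1.29603027  6.34483206]
time: 15.98
eef_pos: [0.5779, -0.1575, 0.11]
tcp_rot: [0.0, 0.774, 0.634, -0.001]
wrist_force: [-2.3, -0.1, 7.8]
width: 0.0171
grip_force: 59.7
[-0.36001904  0.77297042  0.07684818] [-2.28055458 -0.13835305  7.78371455]
```

```bash
python3 -m crank '[[1,0,0,0,0,0,-0.6],[1,0,0,0,0,0,-0.6],[1,0,0,0,0,0,-0.6],[1,0,0,0,0,0,-0.6],[1,0,0,0,0,0,-0.6],[1,0,0,0,0,0,0]]'; python3 -c "
from plant import monitor
o=monitor.get_obs();print(o['torque'],o['wrist_force'])";  python3 -m crank '[[1,0,0,0,0,0,-0.3],[1,0,0,0,0,0,-0.3],[1,0,0,0,0,0,0]]'; python3 -c "
from plant import monitor
o=monitor.get_obs();print(o['torque'],o['wrist_force'])"
```

```text
time: 16.73
eef_pos: [0.5778, -0.1574, 0.1099]
tcp_rot: [0.0, 0.85, 0.527, -0.001]
wrist_force: [-3.5, -0.4, 8.5]
width: 0.0175
grip_force: 59.8
[-0.23518798  0.90227068  0.02551682] [-3.46779751 -0.35354486  8.49199222]
time: 17.1
eef_pos: [0.5777, -0.1574, 0.1099]
tcp_rot: [0.0, 0.863, 0.505, -0.001]
wrist_force: [-3.5, -0.6, 7.3]
width: 0.0172
grip_force: 59.8
[-0.27938758  0.90748264  0.05954837] [-3.46077734 -0.6180886   7.29435915]
```

```bash
for i in 1 2; do :; done; python3 -m crank '[[1,0,0,0,0,0,-0.4],[1,0,0,0,0,0,-0.4],[1,0,0,0,0,0,0]]'; python3 -c "
from plant import monitor
o=monitor.get_obs();print(o['torque'],o['wrist_force'])";  python3 -m crank '[[1,0,0,0,0,0,-0.4],[1,0,0,0,0,0,0]]'; python3 -c "
from plant import monitor
o=monitor.get_obs();print(o['torque'],o['wrist_force'])"
```

```text
time: 17.48
eef_pos: [0.5777, -0.1574, 0.1099]
tcp_rot: [0.0, 0.88, 0.475, -0.001]
wrist_force: [-3.2, -1.0, 8.5]
width: 0.0177
grip_force: 59.8
[-0.23377932  0.92311465  0.03063187] [-3.21188891 -0.96314171  8.46098273]
time: 17.73
eef_pos: [0.5777, -0.1572, 0.1099]
tcp_rot: [0.0, 0.888, 0.459, -0.001]
wrist_force: [-3.6, -1.2, 8.2]
width: 0.0173
grip_force: 59.8
[-0.18657925  0.95119189  0.02095777] [-3.63745762 -1.19636106  8.22981647]
```

I've used my ten pictures, so from here I'll check the slot's angle numerically from edges.

```bash
cat > slot.py <<'E'
from h import *
w=cams.camera("wrist");im=w["color"];g=cv2.cvtColor(im,cv2.COLOR_BGR2GRAY)
C=np.array([.5778,-.1572,.062]);p=proj(w,C);x,y=p.astype(int);print("head px",p.round(1))
s=6;a=cv2.resize(g[y-45:y+15,x-30:x+31],None,fx=s,fy=s,interpolation=2)
e=cv2.Canny(a,20,60)
L=cv2.HoughLinesP(e,1,np.pi/360,35,minLineLength=45,maxLineGap=8)
for l in([] if L is None else L[:,0]):
  A,B=[ray(w,(x-30+u/s,y-45+v/s),.062) for u,v in(l[:2],l[2:])]
  d=B-A;
  if max(np.linalg.norm(A-C),np.linalg.norm(B-C))<.017: print((A-C)[:2].round(4),(B-C)[:2].round(4),"ang",np.degrees(np.arctan2(d[1],d[0])).round(1)%180)
E
python3 slot.py
```

```text
head px [320.3 276.4]
[0.0025 0.0082] [0.0083 0.0041] ang 144.7
[-0.0006  0.0103] [0.0062 0.0054] ang 144.7
[0.0132 0.008 ] [0.016  0.0017] ang 114.2
[-0.0103  0.0037] [-0.0072  0.0072] ang 48.0
[0.015  0.0005] [ 0.0138 -0.0045] ang 76.7
[-0.0065  0.0064] [-0.0033  0.0104] ang 50.7
```

```bash
cat > arc.py <<'E'
from h import *
import sys
def arc(w,C,a0,a1,r):
  g=cv2.cvtColor(w["color"],cv2.COLOR_BGR2GRAY);A=np.radians(np.arange(a0,a1,3))
  P=np.array([proj(w,[C[0]+r*np.cos(t),C[1]+r*np.sin(t),.062]) for t in A],np.float32)
  return [int(v) for v in cv2.remap(g,P[None,:,0].copy(),P[None,:,1].copy(),1)[0]]
if __name__=="__main__":
  for r in(.0095,.011,.0125):print("ref@110-198",arc(dict(np.load("w4.npz")),(.5783,-.1563),110,198,r))
  w=cams.camera("wrist")
  for r in(.0095,.011,.0125):print("now@15-105",arc(w,(.5778,-.1572),15,105,r))
E
python3 arc.py
```

```text
ref@110-198 [128, 129, 129, 130, 130, 132, 133, 136, 108, 105, 120, 129, 129, 126, 128, 129, 130, 123, 108, 110, 125, 129, 130, 129, 128, 129, 129, 129, 131, 131]
ref@110-198 [131, 132, 132, 132, 132, 133, 132, 131, 133, 102, 109, 126, 128, 127, 127, 128, 131, 116, 113, 125, 133, 132, 131, 131, 134, 132, 131, 131, 131, 132]
ref@110-198 [102, 104, 104, 104, 113, 117, 114, 112, 111, 105, 80, 119, 128, 128, 128, 130, 130, 116, 97, 101, 106, 109, 105, 104, 106, 105, 97, 96, 99, 98]
now@15-105 [20, 21, 29, 43, 74, 101, 103, 103, 79, 74, 79, 77, 75, 77, 90, 105, 101, 83, 92, 121, 127, 124, 105, 70, 35, 26, 17, 15, 18, 23]
now@15-105 [82, 100, 103, 103, 101, 102, 99, 104, 117, 85, 74, 78, 75, 76, 95, 121, 108, 80, 101, 122, 124, 121, 119, 121, 124, 124, 124, 118, 96, 41]
now@15-105 [116, 93, 95, 99, 98, 99, 105, 113, 122, 109, 84, 73, 75, 74, 99, 118, 104, 80, 103, 121, 120, 119, 120, 121, 123, 122, 126, 123, 120, 140]
```

The slot is centred at about 54° and lies along the blade, so it has turned roughly 96° from where it started. That puts it at the locked end. I'll let it spring up, relax the twist, withdraw and check the angle again.

```bash
python3 -m crank '[[1,0,0,0.08,0,0,0],[1,0,0,0.08,0,0,0],[1,0,0,0.06,0,0,0.2],[1,0,0,0.04,0,0,0.4],[1,0,0,0,0,0,0.2]]';python3 -m crank '[[1,0,0,0.1,0,0,0],[1,0,0,0.1,0,0,0],[1,0,0,0.2,0,0,0],[1,0,0,0.4,0,0,0],[1,0,0,0.8,0,0,0],[1,0,0,1,0,0,0],[1,0,0,1,0,0,0],[1,0,0,0.6,0,0,0],[1,0,0,0,0,0,0],[1,0,0,0,0,0,0]]'
python3 - <<'E'
from arc import *
w=cams.camera("wrist");np.savez("w5.npz",**{k:np.array(v) for k,v in w.items()});im=w["color"]
print(monitor.get_obs()["eef_pos"],monitor.get_obs()["tcp_rot"],proj(w,[.5778,-.1572,.062]))
w2=dict(np.load("w2.npz"))
# head blob centre & slot lines
g=cv2.cvtColor(im,cv2.COLOR_BGR2GRAY);C=np.array([.5778,-.1572,.062]);x,y=proj(w,C).astype(int);s=6
a=cv2.resize(g[y-25:y+26,x-25:x+26],None,fx=s,fy=s,interpolation=2)
for l in cv2.HoughLinesP(cv2.Canny(a,15,50),1,np.pi/360,40,minLineLength=70,maxLineGap=10)[:,0]:
  A,B=[ray(w,(x-25+u/s,y-25+v/s),.062) for u,v in(l[:2],l[2:])];d=B-A
  if max(np.linalg.norm(A-C),np.linalg.norm(B-C))<.02: print((A-C)[:2].round(4),(B-C)[:2].round(4),"ang",np.degrees(np.arctan2(d[1],d[0])).round(1)%180)
for r in(.006,.009,.011):print(r,arc(w,C,0,180,r))
for r in(.006,.009,.011):print(r,arc(w,C,180,360,r))
E
```

```text
time: 18.45
eef_pos: [0.5784, -0.1563, 0.1158]
tcp_rot: [-0.0, 0.871, 0.491, 0.0]
wrist_force: [-1.2, -0.4, 2.7]
width: 0.0175
grip_force: 59.0
time: 19.7
eef_pos: [0.5777, -0.1563, 0.2201]
tcp_rot: [-0.0, 0.872, 0.49, -0.001]
wrist_force: [-0.2, -0.1, -0.5]
width: 0.0175
grip_force: 58.6
[ 0.57764339 -0.15623733  0.21983455] [-6.17382323e-04  8.71636970e-01  4.90151047e-01 -7.50286390e-04] [321.57485362 222.88281997]
[-0.0015 -0.0109] [0.0063 0.0017] ang 58.4
[ 0.0145 -0.0051] [ 0.0106 -0.0149] ang 68.2
0.006 [210, 211, 213, 212, 198, 184, 172, 171, 181, 189, 192, 193, 197, 202, 203, 205, 206, 206, 207, 209, 212, 215, 186, 158, 136, 157, 181, 198, 205, 211, 214, 211, 209, 207, 207, 206, 205, 204, 204, 205, 206, 208, 208, 208, 207, 207, 208, 208, 208, 208, 208, 208, 208, 207, 207, 207, 207, 206, 206, 206]
0.009 [203, 203, 203, 205, 206, 206, 206, 208, 208, 207, 208, 211, 193, 162, 162, 181, 194, 207, 206, 205, 209, 199, 165, 158, 169, 189, 210, 210, 208, 207, 207, 206, 205, 206, 207, 208, 209, 212, 212, 210, 209, 210, 210, 209, 207, 208, 210, 209, 208, 208, 208, 208, 208, 206, 206, 2
[... 551 characters left out ...]
, 205, 205, 206, 206, 206, 207, 207, 207, 207, 206, 207, 208, 208, 207, 206, 205, 208]
0.009 [208, 208, 209, 209, 209, 209, 208, 207, 206, 205, 204, 203, 203, 203, 205, 205, 202, 195, 177, 172, 181, 193, 205, 205, 202, 203, 204, 191, 180, 164, 152, 181, 207, 210, 208, 207, 206, 206, 205, 204, 203, 202, 202, 203, 204, 203, 204, 204, 205, 206, 206, 205, 206, 206, 205, 205, 204, 204, 204, 203]
0.011 [174, 172, 174, 186, 184, 188, 190, 186, 195, 185, 179, 203, 182, 180, 195, 203, 208, 195, 184, 173, 154, 164, 176, 174, 175, 176, 171, 162, 151, 193, 217, 211, 209, 208, 206, 204, 203, 203, 204, 205, 204, 205, 207, 210, 210, 209, 207, 207, 207, 207, 207, 208, 207, 207, 209, 208, 208, 208, 208, 209]
```

Using both slot ends, the slot lies at 63.7°, and the box's y axis is at 63.8°. The fastener is fully locked. Now I'll carry the key back in the half-turn equivalent pose.

```bash
python3 -m crank '[[1,-0.16,1,0,0,0,-0.5],[1,-0.16,1,0,0,0,-0.5],[1,-0.16,1,0,0,0,-0.5],[1,-0.16,1,0,0,0,-0.5],[1,-0.16,1,0,0,0,-0.5],[1,-0.16,1,0,0,0,-0.5],[1,-0.16,1,0,0,0,-0.5],[1,-0.16,1,0,0,0,-0.5],[1,-0.16,1,0,0,0,-0.5],[1,-0.16,1,0,0,0,-0.5]]';python3 -m crank '[[1,-0.165,0.98,0,0,0,-0.5],[1,-0.165,0.98,0,0,0,-0.5],[1,-0.165,0.98,0,0,0,-0.5],[1,-0.165,0.98,0,0,0,-0.5],[1,-0.165,0.98,0,0,0,-0.5],[1,-0.165,0.98,0,0,0,-0.5],[1,0,0,0,0,0,0],[1,0,0,0,0,0,0],[1,0,0,0,0,0,0]]'
python3 - <<'E'
from h import *
T=np.mean([monitor.get_obs()["eef_pos"] for _ in range(3)],0);q=monitor.get_obs()["tcp_rot"];print(T,2*np.degrees(np.arctan2(q[2],q[1]))-90,(np.array([.5128,.2408,.0702])-T)/.025)
w=cams.camera("wrist");h=cv2.cvtColor(w["color"],cv2.COLOR_BGR2HSV)
m=cv2.inRange(h,(18,70,150),(30,255,255));p=proj(w,[.513,.24,.05]).astype(int);mm=np.zeros_like(m);mm[max(p[1]-75,0):p[1]+75,p[0]-100:p[0]+100]=m[max(p[1]-75,0):p[1]+75,p[0]-100:p[0]+100]
k=max(cv2.findContours(cv2.morphologyEx(mm,cv2.MORPH_OPEN,np.ones((3,3))),0,2)[0],key=cv2.contourArea);P=np.array([ray(w,q[0],.05)[:2] for q in k],np.float32);print(cv2.minAreaRect(P))
E
```

```text
time: 21.0
eef_pos: [0.5375, 0.0942, 0.2198]
tcp_rot: [0.0, 0.957, 0.289, -0.001]
wrist_force: [0.1, -0.0, 0.2]
width: 0.0176
grip_force: 58.5
time: 22.12
eef_pos: [0.5138, 0.239, 0.2207]
tcp_rot: [0.0, 0.987, 0.162, -0.0]
wrist_force: [-0.1, -0.4, -1.2]
width: 0.0173
grip_force: 58.6
[0.51383892 0.23903221 0.22070002] -71.40073637571554 [-0.0415569   0.07071174 -6.02000072]
((0.5129932165145874, 0.24009467661380768), (0.06945712864398956, 0.11078561842441559), 18.606525421142578)
```

```bash
python3 -m crank '[[1,-0.04,0.07,-0.6,0,0,0],[1,0,0,-1,0,0,0],[1,0,0,-1,0,0,0],[1,0,0,-0.8,0,0,0],[1,0,0,-0.4,0,0,0],[1,0,0,-0.2,0,0,0],[1,0,0,-0.2,0,0,0],[1,0,0,0,0,0,0]]';python3 -m crank '[[1,0,0,-0.2,0,0,0],[1,0,0,-0.2,0,0,0],[1,0,0,-0.2,0,0,0],[1,0,0,0,0,0,0]]'
```

```text
time: 23.18
eef_pos: [0.5126, 0.2423, 0.116]
tcp_rot: [-0.0, 0.987, 0.162, 0.0]
wrist_force: [0.2, 0.1, -0.2]
width: 0.0173
grip_force: 58.6
time: 23.68
eef_pos: [0.5123, 0.2422, 0.101]
tcp_rot: [-0.0, 0.987, 0.162, -0.0]
wrist_force: [-0.7, -0.5, -1.8]
width: 0.0168
grip_force: 59.3
```

```bash
python3 -m crank '[[1,0.02,-0.05,-0.2,0,0,0],[1,0,0,-0.25,0,0,0],[1,0,0,-0.25,0,0,0],[1,0,0,-0.2,0,0,0],[1,0,0,-0.15,0,0,0],[1,0,0,-0.08,0,0,0],[1,0,0,0,0,0,0]]';python3 -m crank '[[1,0,0,-0.05,0,0,0],[1,0,0,-0.03,0,0,0],[1,0,0,0,0,0,0]]'
```

```text
time: 24.55
eef_pos: [0.5126, 0.2408, 0.0723]
tcp_rot: [0.0, 0.987, 0.162, -0.001]
wrist_force: [-3.1, -1.4, -2.6]
width: 0.0172
grip_force: 59.2
time: 24.92
eef_pos: [0.5126, 0.2409, 0.0706]
tcp_rot: [0.0, 0.987, 0.162, -0.0]
wrist_force: [-4.0, -1.9, 0.8]
width: 0.0173
grip_force: 59.4
```

```bash
python3 -m crank '[[1,0,0,-0.02,0,0,0],[1,0,0,0,0,0,0],[0.75,0,0,0,0,0,0],[0.6,0,0,0,0,0,0],[0.3,0,0,0,0,0,0],[0,0,0,0,0,0,0],[0,0,0,0,0,0,0],[0,0,0,0,0,0,0]]';python3 -m crank '[[0,0,0,0.3,0,0,0],[0,0,0,0.8,0,0,0],[0,0,0,1,0,0,0],[0,0,0,1,0,0,0],[0,0,0,1,0,0,0],[0,0,0,1,0,0,0],[0,0,0,1,0,0,0],[0,0,0,0.7,0,0,0],[0,0,0,0,0,0,0],[0,0,0,0,0,0,0]]'
python3 - <<'E'
from h import *
T=monitor.get_obs()["eef_pos"];w=cams.camera("wrist");im=w["color"];print(T,monitor.get_obs()["width"])
p=proj(w,[.5125,.2408,.1]).astype(int);print(p)
d=cv2.inRange(im,(0,0,0),(60,60,60));m=np.zeros_like(d);m[p[1]-32:p[1]+40,p[0]-25:p[0]+25]=d[p[1]-32:p[1]+40,p[0]-25:p[0]+25]
k=max(cv2.findContours(m,0,2)[0],key=cv2.contourArea);print(cv2.boundingRect(k),cv2.minAreaRect(k))
a=np.radians(18.7);X=np.array([np.cos(a),np.sin(a),0]);Y=np.array([-X[1],X[0],0])
B=np.array([[.5125,.2408,z]+sx*X*.018+sy*Y*.009 for z in(.05,.1) for sx in(-1,1) for sy in(-1,1)]+[]) if 0 else [np.array([.5125,.2408,z])+sx*X*.018+sy*Y*.009 for z in(.05,.1) for sx in(-1,1) for sy in(-1,1)]
Q=np.array([proj(w,b) for b in B],np.float32);print("expected",cv2.boundingRect(Q))
E
```

```text
time: 25.92
eef_pos: [0.5131, 0.241, 0.0702]
tcp_rot: [0.0, 0.987, 0.162, 0.0]
wrist_force: [0.3, -0.6, 0.0]
width: 0.0853
grip_force: 0.0
time: 27.18
eef_pos: [0.5125, 0.2408, 0.2393]
tcp_rot: [0.0, 0.987, 0.162, -0.001]
wrist_force: [0.1, -0.5, 0.4]
width: 0.0856
grip_force: 0.0
[0.51249833 0.24080477 0.23933647] 0.08549029755891986
[321 229]
(311, 197, 23, 49) ((322.0, 221.0), (48.0, 22.0), 90.0)
expected (310, 194, 24, 57)
```

The key stands upright where expected, the gripper is clear of it, and the slot measured fully locked.

```bash
python3 -c "
from plant import r
print(r.finish_job())"
```

```text
the job is handed in; nothing more can be done
None
```

I locked the fastener, with its slot measured along the box's y axis to within about 0.1°. I then put the key back upright in its holder and handed the job in at about 27 s; the hand-in gave no verdict, and I did not measure the spring-back height or the key's final tip height directly.

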